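# File the dated tags and show the date stamp to the camera

### The arm

A 6-joint arm with a two-finger parallel gripper is mounted at the origin on a cart in front of the work surface, level with it; the furniture and walls round the work are solid. World frame = base frame: x ahead of the robot, y to its left, z up, the work surface at z = 0. Lengths are in m, angles in degrees, forces in N, time in s.
With the tool pointing down it reaches from about 0.3 to 0.75 m from the base axis. Payload 8.5 kg.
Tool frame: the origin (TCP) lies on the centre line of the jaws, within the pads' length; the fingertips stand 19 mm ahead of it and the grasp point (between the pads) is the TCP; z points along the fingers, x is the direction in which the jaws open and shut, and the axes are right-handed (so a half turn about z gives the same grasp; the last joint's range is limited). The gripper opens to 85 mm and grips with 20 to 120 N. Pads are 22 mm wide; open, the fingers measure 114 mm over their backs; the gripper's body (76 mm by 85 mm) begins 54 mm behind the grasp point. The pads swing forward as they close: fully open they stand 13 mm farther back than shut.
Start: joints at [-80.289, 21.807, 74.336, -0, 83.858, -12.336], TCP at [0.206, -0.51, 0.25] pointing down, gripper open.
Joint ranges: [-178.18, 178.18], [-50.72, 133.34], [12.68, 142.11], [-81.47, 261.47], [9.98, 163.14], [-165.26, 165.26]. Speed limits (degrees/s): [136.94, 136.94, 180, 180, 180, 180].

### API

Orientations are given as a 3x3 rotation matrix whose columns are the frame's x, y, z axes.
In Python, from rig import env, cams, order gives the robot as it stands.
- The arm moves only by the tool step_arm, never from a script. Its argument "steps" is a list of rows, each an object with "xyz": the shift along the tool's x, y, z normalised to -1 to 1, where 1 is 0.04 m, a list of three; "turn": the turn, a rotation vector about the tool's x, y, z normalised to -1 to 1, where 1 is 0.08 rad, a list of three; "gripper": the gripper command: -1 is shut, 1 is fully open, values between are in proportion. A call has 1 to 20 rows; each row shifts and turns the commanded pose from where the row before left it, along the tool's axes as they then stand; what a row does not reach is not made up. A row lasts 1/12 s, in which the tool goes at most 41.7 mm and 7.16 degrees, less where a joint would pass 70% of its speed; a pose out of reach is approached as far as the arm can. A call with a number of a shift or a turn outside -1 to 1 is refused whole. A call with a gripper value outside its range is refused whole. The fingers move at their own pace and stop on an object; "squeeze" is the grip in N (left out, the last holds). Time passes only in rows, so rows that do not move let the fingers close. It gives the time, the measured TCP pose, the force and the opening at its end, in the units of the state.
- env.observe(): the state, without advancing time (a new reading comes with each control period).
- cams.get_image(name): name is "scene" or "top" or "wrist"; returns (picture, depth): 400x640x3 uint8, red, green, blue; 400x640 float32, m along the optical axis (not along the pixel's ray), 0 where there is no reading.
- cams.camera_info(name): a dict with "fx", "fy", "cx", "cy" (pixels), "k1" (the pictures are not rectified: a ray, as slopes to the right and down, at radius r is drawn at 1 + k1 r^2 times it, then the intrinsics apply), "extrinsics" (4x4, takes a point from camera to world coordinates). Camera axes: x right, y down, z forward; pixel columns grow to the right and rows downward; lengths in m; the calibration is good to about 2 mm. A picture is of the moment at which its call begins: read the wrist's pose just before it. camera_info takes no time and is no camera call; for the wrist camera it gives the pose at the moment of the call.
- order.close_job(): hands the job in, once; it reports no verdict.
The state is a dict: "time_s": time; "q": joint angles; "qvel": joint speeds; "joint_efforts": joint torques, N m; "position": TCP position; "tool_rot": TCP orientation; "ft_force": force on the tool from outside, world axes, zero at the start; "wrist_torque": the same for the moment, N m; "grip_width": finger opening in m.
Only numpy, scipy, OpenCV 4.12 (cv2) and the standard library are available. Lean on these libraries where they do the work, as an engineer would, in place of code of your own. Each camera call takes 0.05 s, during which the arm holds its last target. There are 200 camera calls.

### The job

The pack of yellow claim tags has just been dated: put it into the open drawer of the small wooden unit and slide the drawer fully shut. Then, to have the date on record, pick up the date stamp by its handle and hold it in the air in front of the small inspection camera without touching the camera: printing face (the underside) square to the lens, centred on it and 8 cm away, with the stamp's long side along the camera's wide side. Finish while still holding it steady there, and leave the white and the pink pack of tags where they lie.

Things in the scene. Friction and masses are not known exactly. Their poses are not given: they have to be found in the camera images.
- yellow_centre (a point): Centre of the pack of yellow claim tags to be filed: a flat banded block 88 (along its x) x 48 (along its y) x 11 mm, about 45 g, lying flat on the counter. The point is 6 mm above its underside; z is up. Grasp across the 48 mm width.
- white_centre (a point): Centre of the pack of white claim tags, 88 (x) x 48 (y) x 16 mm, lying flat; not to be moved. The point is 8 mm above its underside.
- pink_centre (a point): Centre of the pack of pink claim tags, 88 (x) x 48 (y) x 16 mm, lying flat; not to be moved. The point is 8 mm above its underside.
- unit_drawer0 (a joint): How far the drawer of the wooden unit is open, in m: 0 shut, about 0.155 fully open. It starts 0.135 to 0.155 open, slides with light friction (1 to 2 N) and stays where it is left. The unit is fixed to the counter: 230 deep x 180 wide x 85 mm high, pale wood front with a steel bar handle.
- drawer_place (a point): Point on the drawer's inner floor, mid of the part open to above; moves with the drawer. x points into the unit (closing), y left, z up. Inside reaches 64 mm to the front (-x), 120 to the back (at the start at least 64 uncovered), 69 to each side. Floor 22 mm above the counter; side walls 41 mm above the floor; front panel up to 73 mm, unit top 85 mm above the counter.
- unit_drawer0_handle (a point): Middle of the drawer's bar handle: a horizontal round steel bar 11 mm thick, 101 mm long along its y, its axis 47 mm above the counter and 35 mm in front of the drawer's front panel. Axes as drawer_place: pushing it along +x shuts the drawer.
- stamp_handle (a point): Wooden date stamp, upright on its printing face, 88 mm high, about 85 g. The point is on the axis of its round turned handle (at most 32 mm thick), 62 mm above the printing face, 26 mm below the top. The dark base is 26 (along x) x 52 (along y, the long side) x 18 mm. z points from the printing face up the handle.
- stamp_face (a point): Centre of the stamp's printing face, which is its underside, 62 mm below stamp_handle. Same axes as stamp_handle.
- stand: The inspection camera, fixed to the counter: a black foot 100 x 110 mm (origin at the centre of its underside), carrying a tilted grey housing 64 x 96 x 24 mm with a round black lens in the middle of its upper face. The highest edge is about 72 mm above the counter.
- lens (a point): Centre of the camera's lens, about 57 mm above the counter. z points out of the lens along the line of sight: up and back towards the robot's side, 30 degrees (0.52 rad) from straight up. y runs along the wide (96 mm) side of the housing.
- aim (a point): The point on the line of sight 80 mm in front of the lens, where the centre of the printing face belongs, with the stamp's z along the lens z (handle away from the camera) and its y along the lens y (either way round). Same axes as lens.
There are look-alikes about, which are no part of the job. Of the things that look like the part that bears stamp_handle, the middle-sized one is meant.

How it is judged (in metres and radians):
On the way, in this order (a step that is already met when the one before it is completed fails the run):
1. the yellow pack lies in the open drawer, let go (x of yellow_centre in the frame of drawer_place between -0.065 and 0.125 m and y of yellow_centre in the frame of drawer_place between -0.07 and 0.07 m and z of yellow_centre in the frame of drawer_place between -0.002 and 0.035 m and contact force between the fingers and yellow below 0.3 N and value of joint unit_drawer0 above 0.03 m), for 0.2 s.
2. the drawer is shut with the yellow pack inside (x of yellow_centre in the frame of drawer_place between -0.065 and 0.125 m and y of yellow_centre in the frame of drawer_place between -0.07 and 0.07 m and z of yellow_centre in the frame of drawer_place between -0.002 and 0.035 m and value of joint unit_drawer0 below 0.008 m), for 0.2 s.
At the end, for the whole second after the job is handed in: Drawer shut within 8 mm, yellow pack inside; stamp held still and clear of the camera, its face 65-95 mm out from the lens, within 15 mm of the line of sight on each axis, square to it within 8 deg (handle away), long side along the camera's wide side within 10 deg (all of step 2 and x of stamp_face in the frame of lens between -0.015 and 0.015 m and y of stamp_face in the frame of lens between -0.015 and 0.015 m and z of stamp_face in the frame of lens between 0.065 and 0.095 m and z of stamp_handle in the frame of lens above 0.11 m and angle between the z axis of stamp_face and the z axis of lens, either way round below 0.14 rad and angle between the y axis of stamp_face and the y axis of lens, either way round below 0.17 rad and height (world z) of stamp_face above 0.08 m and contact force between stamp and the fingers above 1 N and contact force between stamp and stand below 0.05 N and linear speed of stamp below 0.02 m/s and angular speed of stamp below 0.15 rad/s); the arm keeps its last pose, push and grip.
It fails at once if the white pack of tags is moved more than 30 mm (distance of white_centre from where it was at the start of the episode above 0.03 m).
It fails at once if the pink pack of tags is moved more than 30 mm (distance of pink_centre from where it was at the start of the episode above 0.03 m).
It fails at once if the stamp touches the camera (contact force between stamp and stand above 2 N).
It also fails if it takes over 66 s, if anything falls off the work surface, if the arm or the gripper's body presses on something with over 40 N, if the wrist force passes 120 N, or if a joint passes its speed limit or range.

## Working session

There is one attempt and no reset: what is moved stays moved. The work goes in short steps, Python scripts to look and compute and a tool call to move; the robot and the scene stay as the last step left them, time stands still between calls to the robot, and variables do not carry over. Pictures are saved under pics/ and viewed, about 8 in all and at most 12, crops included, and the job is handed in when it is done.

Besides the shell and the picture viewer there is one more tool, called after "Request:" by a JSON object that holds its "method" and its "body", one argument or row to a line. step_arm: Moves the arm, as the interface text tells. Scaled input: -1 to 1 covers 0.04 m each way for a shift and 0.08 rad each way for a turn. Its arguments: {"type":"object","properties":{"steps":{"type":"array"},"squeeze":{"type":"number"}},"required":["steps"]}

```bash
mkdir -p pics
cat > h.py <<'E'
import numpy as np,cv2
from rig import env,cams,order
def shot(n,f):
    ci=cams.camera_info(n); im,d=cams.get_image(n)
    np.savez('pics/'+f+'.npz',im=im,d=d,**{k:np.array(v) for k,v in ci.items()})
    cv2.imwrite('pics/'+f+'.png',im[:,:,::-1]); return im,d,ci
def load(f):
    z=np.load('pics/'+f+'.npz'); return z['im'],z['d'],z
def cloud(f):
    im,d,c=load(f); h,w=d.shape
    v,u=np.mgrid[:h,:w].astype(float)
    x=(u-c['cx'])/c['fx'];y=(v-c['cy'])/c['fy'];a,b=x.copy(),y.copy()
    for _ in range(8):
        s=1+c['k1']*(a*a+b*b);a,b=x/s,y/s
    P=np.stack([a*d,b*d,d],-1)@c['extrinsics'][:3,:3].T+c['extrinsics'][:3,3]
    P[d<=0]=np.nan
    return im,P
E
python3 - <<'E'
from h import *
shot('top','top0');shot('scene','sc0')
s=env.observe();print(s['time_s'],s['position'],s['tool_rot'],s['grip_width'])
for n in('top','scene'):print(np.round(cams.camera_info(n)['extrinsics'],3))
E
```

```text
0.1 [ 0.20641226 -0.50953727  0.24976688] [[ 3.75358180e-01 -9.26879818e-01 -1.99579611e-04]
 [-9.26878902e-01 -3.75358098e-01  1.34120155e-03]
 [-1.31804647e-03 -3.18444841e-04 -9.99999081e-01]] 0.08537649514685651
[[ 0.008 -0.992  0.127  0.415]
 [-1.    -0.009 -0.01   0.088]
 [ 0.011 -0.127 -0.992  1.443]
 [ 0.     0.     0.     1.   ]]
[[-0.467 -0.34   0.816 -0.44 ]
 [-0.884  0.168 -0.436  0.633]
 [ 0.011 -0.925 -0.379  0.579]
 [ 0.     0.     0.     1.   ]]
```

View pics/top0.png

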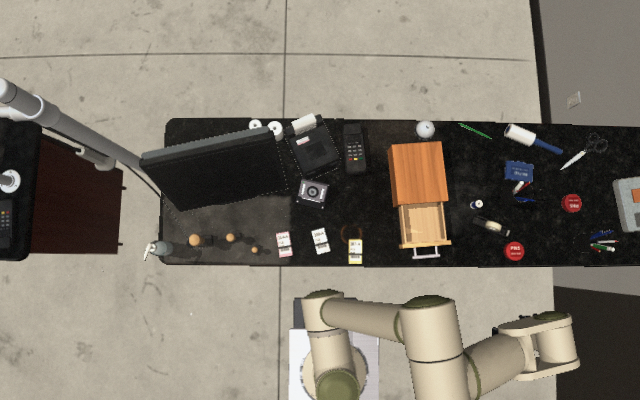

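View pics/sc0.png

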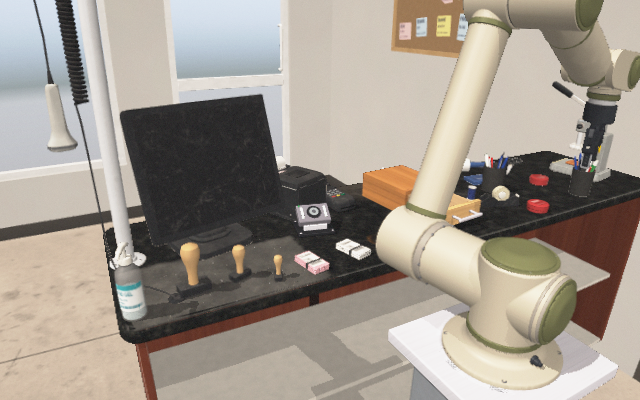

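The top view shows the three stamps at (195,240), (231,237) and (254,249), with the middle-sized one at (231,237). The packs are pink (283,244), white (320,240) and yellow (355,250). The inspection camera is at (313,192), the drawer at (425,222) and its handle at (426,254). The scene view confirms the stamp sizes.

```bash
python3 - <<'E'
from h import *
im,P=cloud('top0')
def rect(m,name):
    pts=P[m][:,:2];r=cv2.minAreaRect(pts.astype(np.float32));print(name,m.sum(),np.round(r[0],3),np.round(r[1],3),round(r[2],1),'z',np.round(np.nanmedian(P[m][:,2]),3))
def box(u0,u1,v0,v1,z0,z1):
    m=np.zeros(im.shape[:2],bool);m[v0:v1,u0:u1]=1
    return m&(P[...,2]>z0)&(P[...,2]<z1)
rect(box(343,368,233,268,.005,.03),'yellow')
rect(box(308,333,225,257,.007,.03),'white')
rect(box(272,294,228,260,.007,.03),'pink')
rect(box(380,455,138,210,.075,.1),'unit top')
rect(box(395,455,200,250,.016,.028),'drawer floor')
rect(box(395,455,236,250,.06,.08),'front panel')
rect(box(405,448,245,262,.035,.06),'handle')
rect(box(216,245,225,250,.06,.12),'stamp handle')
rect(box(216,245,225,250,.008,.03),'stamp base')
m=box(292,335,172,212,.035,.09);rect(m,'housing')
Q=P[m];c=Q.mean(0);n=np.linalg.svd(Q-c)[2];print(c,n[2])
for p in [(313,192),(314,191),(231,237),(195,240),(254,249)]:print(p,P[p[1],p[0]])
E
python3 - <<'E'
import cv2
a=cv2.imread('pics/top0.png')[165:275,180:460];cv2.imwrite('pics/c1.png',cv2.resize(a,None,fx=2.8,fy=2.8,interpolation=cv2.INTER_CUBIC))
E
```

```text
yellow 345 [ 0.438 -0.074] [0.113 0.082] 5.0 z 0.011
white 322 [0.463 0.039] [0.094 0.073] 15.7 z 0.016
pink 321 [0.456 0.189] [0.104 0.059] 14.7 z 0.016
unit top 3078 [ 0.704 -0.294] [0.217 0.182] 5.1 z 0.086
drawer floor 1257 [ 0.524 -0.301] [0.157 0.157] 4.7 z 0.023
front panel 298 [ 0.465 -0.315] [0.042 0.175] 4.6 z 0.072
handle 116 [ 0.424 -0.317] [0.038 0.093] 7.1 z 0.052
stamp handle 62 [0.471 0.361] [0.028 0.026] 2.2 z 0.085
stamp base 65 [0.47  0.376] [0.074 0.075] 65.2 z 0.018
housing 555 [0.66  0.081] [0.101 0.108] 85.4 z 0.058
[0.64703841 0.08339105 0.05722398] [ 0.24127146 -0.07034665 -0.96790466]
(313, 192) [0.63436804 0.08034982 0.05341495]
(314, 191) [0.63698892 0.076877   0.0597052 ]
(231, 237) [0.47068071 0.35929662 0.08898232]
(195, 240) [0.45789233 0.47303818 0.12266292]
(254, 249) [0.43112549 0.28373399 0.05922464]
```

View pics/c1.png

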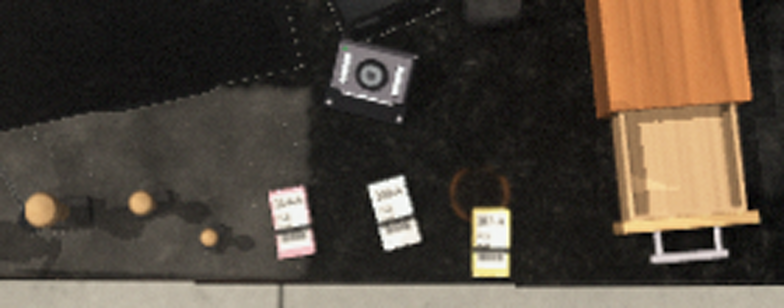

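```bash
cat >> h.py <<'E'
from scipy.spatial.transform import Rotation as Ro
def plan(p,R,n=None,s=None):
    "rows (normalised) from the present pose to p,R: turn first value constant; print shift per row"
    s=s or env.observe();p0=np.array(s['position']);R0=np.array(s['tool_rot'])
    w=Ro.from_matrix(R0.T@R).as_rotvec();d=np.array(p)-p0
    n=n or int(np.ceil(max(np.linalg.norm(d)/.04,np.linalg.norm(w)/.08)))
    print('p0',p0.round(4),'n',n,'turn/row',(w/n/.08).round(3), 'shift in final tool axes',((R.T@d)/.04).round(3),'total; start axes',((R0.T@d)/.04).round(3))
    return n,w,d
def down(deg):
    "tool down, jaw axis x at heading deg in the world"
    a=np.radians(deg);x=np.array([np.cos(a),np.sin(a),0]);z=np.array([0,0,-1.]);return np.stack([x,np.cross(z,x),z],1)
E
python3 - <<'E'
from h import *
im,P=cloud('top0')
s=env.observe();ci=cams.camera_info('wrist');T=np.eye(4);T[:3,:3]=s['tool_rot'];T[:3,3]=s['position']
print('cam in tool',np.round(np.linalg.inv(T)@ci['extrinsics'],3),ci['fx'])
plan([.44,-.074,.25],down(-90))
for n,(u0,u1,v0,v1) in dict(y=(343,368,233,268),w=(308,333,225,257),p=(272,294,228,260)).items():
    m=np.zeros(im.shape[:2],bool);m[v0:v1,u0:u1]=im[v0:v1,u0:u1].max(-1)>110
    Q=P[m];r=cv2.minAreaRect(Q[:,:2].astype(np.float32));print(n,m.sum(),r)
E
```

```text
cam in tool [[ 1.     0.     0.    -0.001]
 [-0.     0.953  0.303 -0.078]
 [-0.    -0.303  0.953 -0.123]
 [ 0.     0.     0.     1.   ]] 300.02757885905265
p0 [ 0.2064 -0.5095  0.2498] n 13 turn/row [-0.     0.001  0.37 ] shift in final tool axes [-1.0888e+01 -5.8400e+00 -6.0000e-03] total; start axes [-7.9e+00 -9.5e+00  8.0e-03]
y 341 ((0.38434934616088867, -0.11624453961849213), (0.21292588114738464, 0.09105116873979568), 45.260963439941406)
w 320 ((0.46445417404174805, 0.05089341849088669), (0.0903697982430458, 0.04793325439095497), 18.108652114868164)
p 322 ((0.45192432403564453, 0.18347349762916565), (0.09115464985370636, 0.048063747584819794), 13.223020553588867)
```

Request:
{"method": "step_arm", "body": {
  "steps": [
    {"xyz": [0,0,0],"turn": [0,0,0.96],"gripper": 1},
    {"xyz": [0,0,0],"turn": [0,0,0.96],"gripper": 1},
    {"xyz": [0,0,0],"turn": [0,0,0.96],"gripper": 1},
    {"xyz": [0,0,0],"turn": [0,0,0.96],"gripper": 1},
    {"xyz": [0,0,0],"turn": [0,0,0.96],"gripper": 1},
    {"xyz": [-0.84,-0.45,0],"turn": [0,0,0],"gripper": 1},
    {"xyz": [-0.84,-0.45,0],"turn": [0,0,0],"gripper": 1},
    {"xyz": [-0.84,-0.45,0],"turn": [0,0,0],"gripper": 1},
    {"xyz": [-0.84,-0.45,0],"turn": [0,0,0],"gripper": 1},
    {"xyz": [-0.84,-0.45,0],"turn": [0,0,0],"gripper": 1},
    {"xyz": [-0.84,-0.45,0],"turn": [0,0,0],"gripper": 1},
    {"xyz": [-0.84,-0.45,0],"turn": [0,0,0],"gripper": 1},
    {"xyz": [-0.84,-0.45,0],"turn": [0,0,0],"gripper": 1},
    {"xyz": [-0.84,-0.45,0],"turn": [0,0,0],"gripper": 1},
    {"xyz": [-0.84,-0.45,0],"turn": [0,0,0],"gripper": 1},
    {"xyz": [-0.84,-0.45,0],"turn": [0,0,0],"gripper": 1},
    {"xyz": [-0.84,-0.45,0],"turn": [0,0,0],"gripper": 1},
    {"xyz": [-0.84,-0.45,0],"turn": [0,0,0],"gripper": 1},
    {"xyz": [0,0,0],"turn": [0,0,0],"gripper": 1}
  ]
}}

```text
time_s: 1.68
position: [0.4416, -0.0678, 0.2502]
tool_rot: [[0.007, -1.0, 0.0], [-1.0, -0.007, 0.002], [-0.002, -0.0, -1.0]]
ft_force: [0.2, -1.2, -0.8]
grip_width: 0.085
```

Run:
```python
from h import *
shot('wrist','w1');print(env.observe()['position'])
im,P=cloud('w1')
hsv=cv2.cvtColor(im,cv2.COLOR_RGB2HSV)
m=((P[...,2]>.007)&(P[...,2]<.016)&(abs(P[...,0]-.44)<.1)&(abs(P[...,1]+.074)<.07)).astype(np.uint8)
n,l,st,c=cv2.connectedComponentsWithStats(m)
for i in np.argsort(-st[1:,4])[:3]+1:
    Q=P[l==i];print(st[i],cv2.minAreaRect(Q[:,:2].astype(np.float32)),np.median(Q[:,2]))
```

```text
[ 0.44073896 -0.07005839  0.2500457 ]
[ 306  145   40   68 2563] ((0.4260386824607849, -0.07336647063493729), (0.04730825126171112, 0.08676596730947495), 89.62066650390625) 0.010476710999337113
```

View pics/w1.png

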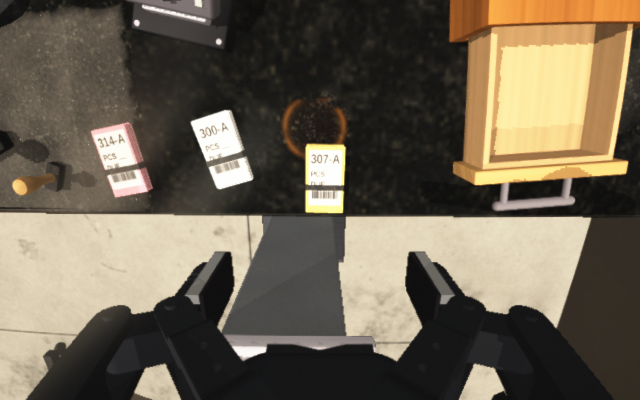

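Run:
```python
from h import *
im,P=cloud('w1')
def rect(z0,z1,x0,x1,y0,y1,name):
    m=((P[...,2]>z0)&(P[...,2]<z1)&(P[...,0]>x0)&(P[...,0]<x1)&(P[...,1]>y0)&(P[...,1]<y1)).astype(np.uint8)
    n,l,st,c=cv2.connectedComponentsWithStats(m);i=np.argmax(st[1:,4])+1
    Q=P[l==i];print(name,st[i],cv2.minAreaRect(Q[:,:2].astype(np.float32)),np.median(Q[:,2]))
rect(.068,.078,.4,.52,-.45,-.2,'panel')
rect(.04,.058,.35,.46,-.45,-.2,'handle')
rect(.018,.028,.4,.7,-.45,-.15,'floor')
rect(.05,.067,.4,.7,-.28,-.15,'left wall')
rect(.05,.067,.4,.7,-.45,-.33,'right wall')
rect(.08,.09,.5,.9,-.5,-.1,'unit')
plan([.426,-.073,.06],down(-90));plan([.426,-.073,.021],down(-90))
```

```text
panel [ 473  160  155   25 2136] ((0.4524831175804138, -0.31606388092041016), (0.016290144994854927, 0.17534755170345306), 4.904123783111572) 0.0720397795491805
handle [492 178  83  33 981] ((0.4216175675392151, -0.3179585933685303), (0.03333379700779915, 0.09991376101970673), 5.1603522300720215) 0.05059074567714483
floor [  489    24   112   133 12556] ((0.5363924503326416, -0.3205273449420929), (0.1417829841375351, 0.11924178898334503), 4.613990306854248) 0.02173544748036685
left wall [ 465    0   54  183 2375] ((0.5303240418434143, -0.24583862721920013), (0.1799672693014145, 0.05216202884912491), 6.42023229598999) 0.06143253368688378
right wall [ 558   24   82  140 2453] ((0.533920168876648, -0.3616677522659302), (0.14207106828689575, 0.07097826153039932), 3.3133225440979004) 0.06068519496529884
unit [ 485    0  155   26 3579] ((0.6041684150695801, -0.28924328088760376), (0.020979279652237892, 0.1547306329011917), 4.3349528312683105) 0.08454451750433128
p0 [ 0.4407 -0.0701  0.25  ] n 5 turn/row [0.001 0.001 0.016] shift in final tool axes [0.074 0.368 4.751] total; start axes [0.074 0.367 4.751]
p0 [ 0.4407 -0.0701  0.25  ] n 6 turn/row [0.001 0.001 0.013] shift in final tool axes [0.074 0.368 5.726] total; start axes [0.074 0.366 5.726]
```

Request:
{"method": "step_arm", "body": {
  "steps": [
    {"xyz": [0.02,0.09,0.95],"turn": [0,0,0.08],"gripper": 1},
    {"xyz": [0.02,0.09,0.95],"turn": [0,0,0],"gripper": 1},
    {"xyz": [0,0.09,0.95],"turn": [0,0,0],"gripper": 1},
    {"xyz": [0,0.09,0.95],"turn": [0,0,0],"gripper": 1},
    {"xyz": [0,0,0.95],"turn": [0,0,0],"gripper": 1},
    {"xyz": [0,0,0],"turn": [0,0,0],"gripper": 1},
    {"xyz": [0,0,0],"turn": [0,0,0],"gripper": 1}
  ]
}}

```text
time_s: 2.32
position: [0.4251, -0.0748, 0.0599]
tool_rot: [[-0.007, -1.0, -0.004], [-1.0, 0.007, 0.002], [-0.002, 0.004, -1.0]]
ft_force: [0.2, -1.0, 0.4]
grip_width: 0.0853
```

Request:
{"method": "step_arm", "body": {
  "steps": [
    {"xyz": [-0.04,0,0.5],"turn": [0,0,0],"gripper": 1},
    {"xyz": [0,0,0.47],"turn": [0,0,0],"gripper": 1},
    {"xyz": [0,0,0],"turn": [0,0,0],"gripper": 1},
    {"xyz": [0,0,0],"turn": [0,0,0],"gripper": -1},
    {"xyz": [0,0,0],"turn": [0,0,0],"gripper": -1},
    {"xyz": [0,0,0],"turn": [0,0,0],"gripper": -1},
    {"xyz": [0,0,0],"turn": [0,0,0],"gripper": -1},
    {"xyz": [0,0,0],"turn": [0,0,0],"gripper": -1},
    {"xyz": [0,0,0],"turn": [0,0,0],"gripper": -1},
    {"xyz": [0,0,0],"turn": [0,0,0],"gripper": -1},
    {"xyz": [0,0,0],"turn": [0,0,0],"gripper": -1}
  ],
  "squeeze": 40
}}

```text
time_s: 3.23
position: [0.4265, -0.0731, 0.0233]
tool_rot: [[-0.005, -1.0, 0.003], [-1.0, 0.005, -0.002], [0.001, -0.003, -1.0]]
ft_force: [-2.4, 0.2, 15.2]
grip_width: 0.0466
```

Request:
{"method": "step_arm", "body": {
  "steps": [
    {"xyz": [0,0,-0.8],"turn": [0,0,0],"gripper": -1},
    {"xyz": [0,0,-0.8],"turn": [0,0,0],"gripper": -1},
    {"xyz": [0,0,-0.8],"turn": [0,0,0],"gripper": -1},
    {"xyz": [0,0,-0.8],"turn": [0,0,0],"gripper": -1},
    {"xyz": [0.85,-0.35,0],"turn": [0,0,0],"gripper": -1},
    {"xyz": [0.85,-0.35,0],"turn": [0,0,0],"gripper": -1},
    {"xyz": [0.85,-0.35,0],"turn": [0,0,0],"gripper": -1},
    {"xyz": [0.85,-0.35,0],"turn": [0,0,0],"gripper": -1},
    {"xyz": [0.85,-0.35,0],"turn": [0,0,0],"gripper": -1},
    {"xyz": [0.85,-0.35,0],"turn": [0,0,0],"gripper": -1},
    {"xyz": [0.85,-0.35,0],"turn": [0,0,0],"gripper": -1},
    {"xyz": [0,0,0],"turn": [0,0,-0.54],"gripper": -1},
    {"xyz": [0,0,0],"turn": [0,0,-0.54],"gripper": -1},
    {"xyz": [0,0,0],"turn": [0,0,0],"gripper": -1},
    {"xyz": [0,0,0],"turn": [0,0,0],"gripper": -1}
  ]
}}

```text
time_s: 4.48
position: [0.5222, -0.3111, 0.1503]
tool_rot: [[0.08, -0.997, 0.0], [-0.997, -0.08, -0.0], [0.0, -0.0, -1.0]]
ft_force: [0.2, -0.3, -0.7]
grip_width: 0.0463
```

Run:
```python
from h import *
shot('wrist','w2');s=env.observe();print(s['position'],s['grip_width'])
im,P=cloud('w2')
def rect(z0,z1,x0,x1,y0,y1,name):
    m=((P[...,2]>z0)&(P[...,2]<z1)&(P[...,0]>x0)&(P[...,0]<x1)&(P[...,1]>y0)&(P[...,1]<y1)).astype(np.uint8)
    n,l,st,c=cv2.connectedComponentsWithStats(m);i=np.argmax(st[1:,4])+1
    Q=P[l==i];print(name,st[i],cv2.minAreaRect(Q[:,:2].astype(np.float32)),np.median(Q[:,2]))
rect(.08,.09,.5,.9,-.5,-.1,'unit')
rect(.068,.078,.4,.5,-.45,-.2,'panel')
plan([.525,-.310,.046],down(-85.1))
```

```text
[ 0.52228609 -0.31096298  0.15022608] 0.04621679959575029
unit [  159     0   318   110 33009] ((0.6259828805923462, -0.30123263597488403), (0.06117567792534828, 0.18138663470745087), 4.518027305603027) 0.0845325410608549
panel [417 285  12   9  75] ((0.46473780274391174, -0.3970821499824524), (0.009475979954004288, 0.005311603657901287), 87.74922180175781) 0.07138338261022636
p0 [ 0.5223 -0.311   0.1502] n 3 turn/row [-0.002 -0.002 -0.024] shift in final tool axes [-0.018 -0.07   2.606] total; start axes [-0.02  -0.069  2.606]
```

View pics/w2.png

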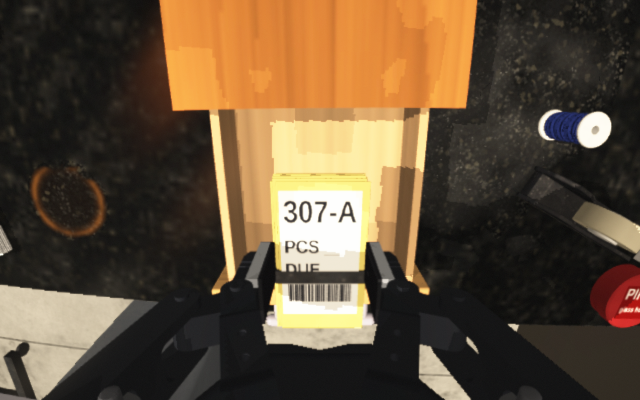

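Request:
{"method": "step_arm", "body": {
  "steps": [
    {"xyz": [0,-0.07,0.9],"turn": [0,0,0],"gripper": -1},
    {"xyz": [0,0,0.9],"turn": [0,0,0],"gripper": -1},
    {"xyz": [0,0,0.5],"turn": [0,0,0],"gripper": -1},
    {"xyz": [0,0,0.27],"turn": [0,0,0],"gripper": -1},
    {"xyz": [0,0,0],"turn": [0,0,0],"gripper": -1},
    {"xyz": [0,0,0],"turn": [0,0,0],"gripper": 0.6},
    {"xyz": [0,0,0],"turn": [0,0,0],"gripper": 0.6},
    {"xyz": [0,0,0],"turn": [0,0,0],"gripper": 0.6},
    {"xyz": [0,0,0],"turn": [0,0,0],"gripper": 0.6},
    {"xyz": [0,0,-0.5],"turn": [0,0,0],"gripper": 0.6},
    {"xyz": [0,0,-0.9],"turn": [0,0,0],"gripper": 0.6},
    {"xyz": [0,0,-0.9],"turn": [0,0,0],"gripper": 0.6},
    {"xyz": [0,0,-0.9],"turn": [0,0,0],"gripper": 0.6},
    {"xyz": [0,0,0],"turn": [0,0,0],"gripper": 0.6}
  ]
}}

```text
time_s: 5.7
position: [0.5271, -0.3126, 0.1827]
tool_rot: [[0.081, -0.997, 0.01], [-0.997, -0.081, -0.009], [0.01, -0.009, -1.0]]
ft_force: [0.4, -0.3, 0.2]
grip_width: 0.0681
```

Run:
```python
from h import *
shot('wrist','w3');s=env.observe();print(s['position'],s['grip_width'])
im,P=cloud('w3')
m=((P[...,2]>.027)&(P[...,2]<.04)&(abs(P[...,0]-.525)<.06)&(abs(P[...,1]+.31)<.05))
Q=P[m];print(m.sum(),cv2.minAreaRect(Q[:,:2].astype(np.float32)),np.median(Q[:,2]))
h=np.radians(4.9);u=np.array([np.cos(h),np.sin(h),0])
st=np.array([.410,-.319,0])-.06*u;st[2]=.05;print('pre push',st)
plan(st,down(-85.1))
```

```text
[ 0.52624482 -0.31193457  0.17906954] 0.0683880163689007
4748 ((0.5177552700042725, -0.3208175599575043), (0.10400228202342987, 0.06929132342338562), 5.169225692749023) 0.0324658418666782
pre push [ 0.35021928 -0.32412502  0.05      ]
p0 [ 0.5262 -0.3119  0.1791] n 6 turn/row [-0.012 -0.013 -0.01 ] shift in final tool axes [-0.072  4.411  3.227] total; start axes [-0.071  4.43   3.2  ]
```

Request:
{"method": "step_arm", "body": {
  "steps": [
    {"xyz": [0,0.74,0],"turn": [0,0,0],"gripper": -1},
    {"xyz": [0,0.74,0],"turn": [0,0,0],"gripper": -1},
    {"xyz": [0,0.74,0],"turn": [0,0,0],"gripper": -1},
    {"xyz": [0,0.74,0],"turn": [0,0,0],"gripper": -1},
    {"xyz": [0,0.74,0],"turn": [0,0,0],"gripper": -1},
    {"xyz": [0,0.74,0],"turn": [0,0,0],"gripper": -1},
    {"xyz": [0,0,0.8],"turn": [0,0,0],"gripper": -1},
    {"xyz": [0,0,0.9],"turn": [0,0,0],"gripper": -1},
    {"xyz": [0,0,0.9],"turn": [0,0,0],"gripper": -1},
    {"xyz": [0,0,0.7],"turn": [0,0,0],"gripper": -1},
    {"xyz": [0,0,0],"turn": [0,0,0],"gripper": -1},
    {"xyz": [0,0,0],"turn": [0,0,0],"gripper": -1}
  ]
}}

```text
time_s: 6.75
position: [0.3477, -0.3248, 0.0421]
tool_rot: [[0.081, -0.997, -0.002], [-0.997, -0.081, 0.003], [-0.003, 0.002, -1.0]]
ft_force: [0.2, 0.0, -0.0]
grip_width: -0.0002
```

Request:
{"method": "step_arm", "body": {
  "steps": [
    {"xyz": [0,-0.4,-0.12],"turn": [0,0,0],"gripper": -1},
    {"xyz": [0,-0.4,0],"turn": [0,0,0],"gripper": -1},
    {"xyz": [0,-0.2,0],"turn": [0,0,0],"gripper": -1},
    {"xyz": [0,-0.2,0],"turn": [0,0,0],"gripper": -1},
    {"xyz": [0,-0.2,0],"turn": [0,0,0],"gripper": -1},
    {"xyz": [0,-0.2,0],"turn": [0,0,0],"gripper": -1},
    {"xyz": [0,-0.2,0],"turn": [0,0,0],"gripper": -1},
    {"xyz": [0,-0.2,0],"turn": [0,0,0],"gripper": -1},
    {"xyz": [0,-0.2,0],"turn": [0,0,0],"gripper": -1},
    {"xyz": [0,-0.2,0],"turn": [0,0,0],"gripper": -1},
    {"xyz": [0,-0.2,0],"turn": [0,0,0],"gripper": -1},
    {"xyz": [0,-0.2,0],"turn": [0,0,0],"gripper": -1},
    {"xyz": [0,-0.2,0],"turn": [0,0,0],"gripper": -1},
    {"xyz": [0,-0.2,0],"turn": [0,0,0],"gripper": -1},
    {"xyz": [0,-0.2,0],"turn": [0,0,0],"gripper": -1},
    {"xyz": [0,-0.2,0],"turn": [0,0,0],"gripper": -1},
    {"xyz": [0,0,0],"turn": [0,0,0],"gripper": -1}
  ]
}}

```text
time_s: 8.17
position: [0.4933, -0.3137, 0.0475]
tool_rot: [[0.082, -0.997, 0.001], [-0.997, -0.082, -0.001], [0.001, -0.001, -1.0]]
ft_force: [-0.5, 0.4, 0.3]
grip_width: -0.0001
```

Request:
{"method": "step_arm", "body": {
  "steps": [
    {"xyz": [0,-0.12,0],"turn": [0,0,0],"gripper": -1},
    {"xyz": [0,-0.12,0],"turn": [0,0,0],"gripper": -1},
    {"xyz": [0,-0.12,0],"turn": [0,0,0],"gripper": -1},
    {"xyz": [0,-0.12,0],"turn": [0,0,0],"gripper": -1},
    {"xyz": [0,-0.1,0],"turn": [0,0,0],"gripper": -1},
    {"xyz": [0,-0.1,0],"turn": [0,0,0],"gripper": -1},
    {"xyz": [0,-0.1,0],"turn": [0,0,0],"gripper": -1},
    {"xyz": [0,0,0],"turn": [0,0,0],"gripper": -1}
  ]
}}

```text
time_s: 8.83
position: [0.5236, -0.3113, 0.0476]
tool_rot: [[0.081, -0.997, 0.001], [-0.997, -0.081, -0.0], [0.001, -0.001, -1.0]]
ft_force: [0.2, 0.0, 0.6]
grip_width: 0.0001
```

Request:
{"method": "step_arm", "body": {
  "steps": [
    {"xyz": [0,-0.06,0],"turn": [0,0,0],"gripper": -1},
    {"xyz": [0,-0.06,0],"turn": [0,0,0],"gripper": -1},
    {"xyz": [0,-0.06,0],"turn": [0,0,0],"gripper": -1},
    {"xyz": [0,0,0],"turn": [0,0,0],"gripper": -1}
  ]
}}

```text
time_s: 9.17
position: [0.5303, -0.3107, 0.0476]
tool_rot: [[0.081, -0.997, 0.0], [-0.997, -0.081, -0.0], [0.0, -0.0, -1.0]]
ft_force: [0.5, 0.2, 0.1]
grip_width: 0.0003
```

Run:
```python
from h import *
im,d,c=shot('scene','sc1')
a=im[150:260,400:540][:,:,::-1];b=shot('top','top1')[0][130:260,360:480][:,:,::-1]
a=cv2.resize(a,(560,440));b=cv2.resize(b,(480,520));o=np.zeros((520,1040,3),np.uint8);o[:440,:560]=a;o[:,560:]=b
cv2.imwrite('pics/c2.png',cv2.resize(o,(800,400)))
```

```text
(no output)
```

View pics/c2.png

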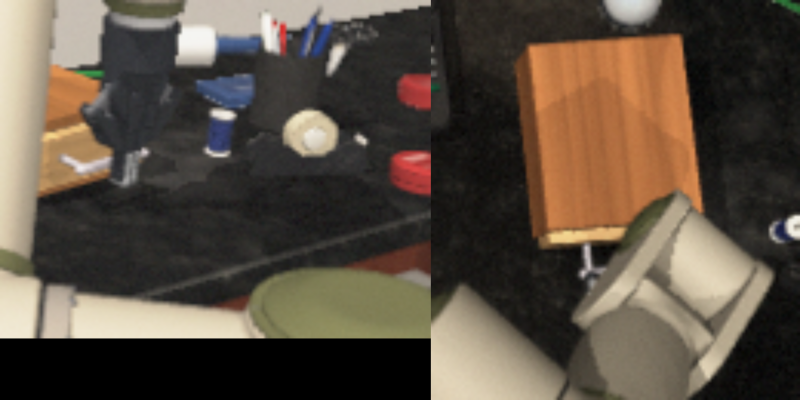

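The drawer has followed and looks almost shut: the panel sits against the unit front at about (585,237) in the composite. I'll keep nudging until the force rises.

Request:
{"method": "step_arm", "body": {
  "steps": [
    {"xyz": [0,-0.06,0],"turn": [0,0,0],"gripper": -1},
    {"xyz": [0,-0.06,0],"turn": [0,0,0],"gripper": -1},
    {"xyz": [0,-0.06,0],"turn": [0,0,0],"gripper": -1},
    {"xyz": [0,0,0],"turn": [0,0,0],"gripper": -1}
  ]
}}

```text
time_s: 9.6
position: [0.5311, -0.3105, 0.0474]
tool_rot: [[0.081, -0.997, -0.015], [-0.997, -0.081, 0.002], [-0.003, 0.015, -1.0]]
ft_force: [-35.0, -4.7, 14.8]
grip_width: 0.0003
```

Request:
{"method": "step_arm", "body": {
  "steps": [
    {"xyz": [0,0.5,0],"turn": [0,0,0],"gripper": -1},
    {"xyz": [0,0.5,0],"turn": [0,0,0],"gripper": -1},
    {"xyz": [0,0.5,0],"turn": [0,0,0],"gripper": -1},
    {"xyz": [0,0,-0.85],"turn": [0,0,0],"gripper": -1},
    {"xyz": [0,0,-0.85],"turn": [0,0,0],"gripper": -1},
    {"xyz": [0,0,-0.85],"turn": [0,0,0],"gripper": -1},
    {"xyz": [0,0,-0.85],"turn": [0,0,0],"gripper": -1},
    {"xyz": [0,0,-0.85],"turn": [0,0,0.5],"gripper": -1},
    {"xyz": [0,0,-0.85],"turn": [0,0,0.5],"gripper": -1},
    {"xyz": [0,0,0],"turn": [0,0,0],"gripper": -1}
  ]
}}

```text
time_s: 10.43
position: [0.4787, -0.3161, 0.2587]
tool_rot: [[-0.001, -1.0, 0.009], [-1.0, 0.001, -0.009], [0.009, -0.009, -1.0]]
ft_force: [0.9, -0.3, 0.5]
grip_width: 0.0002
```

Run:
```python
from h import *
shot('wrist','w4')
im,P=cloud('w4')
def rect(z0,z1,x0,x1,y0,y1,name):
    m=((P[...,2]>z0)&(P[...,2]<z1)&(P[...,0]>x0)&(P[...,0]<x1)&(P[...,1]>y0)&(P[...,1]<y1)).astype(np.uint8)
    n,l,st,c=cv2.connectedComponentsWithStats(m);i=np.argmax(st[1:,4])+1
    Q=P[l==i];print(name,st[i],cv2.minAreaRect(Q[:,:2].astype(np.float32)),np.median(Q[:,2]))
rect(.080,.09,.5,.9,-.5,-.1,'unit')
rect(.066,.0785,.5,.66,-.45,-.2,'panel')
plan([.53,.08,.25],down(-90))
```

```text
unit [  198     0   205    70 12031] ((0.6216777563095093, -0.30096355080604553), (0.058449506759643555, 0.18200485408306122), 2.705369234085083) 0.08450240115169888
panel [ 213   52  187   34 3121] ((0.5888785719871521, -0.30470767617225647), (0.0159589983522892, 0.17881639301776886), 4.904221057891846) 0.07189680215270561
p0 [ 0.4781 -0.3156  0.2551] n 10 turn/row [-0.007 -0.007  0.001] shift in final tool axes [-9.89  -1.296  0.129] total; start axes [-9.89  -1.302  0.082]
```

Request:
{"method": "step_arm", "body": {
  "steps": [
    {"xyz": [-0.9,-0.12,0],"turn": [0,0,0],"gripper": 0.4},
    {"xyz": [-0.9,-0.12,0],"turn": [0,0,0],"gripper": 0.4},
    {"xyz": [-0.9,-0.12,0],"turn": [0,0,0],"gripper": 0.4},
    {"xyz": [-0.9,-0.12,0],"turn": [0,0,0],"gripper": 0.4},
    {"xyz": [-0.9,-0.12,0],"turn": [0,0,0],"gripper": 0.4},
    {"xyz": [-0.9,-0.12,0],"turn": [0,0,0],"gripper": 0.4},
    {"xyz": [-0.9,-0.12,0],"turn": [0,0,0],"gripper": 0.4},
    {"xyz": [-0.9,-0.12,0],"turn": [0,0,0],"gripper": 0.4},
    {"xyz": [-0.9,-0.12,0],"turn": [0,0,0],"gripper": 0.4},
    {"xyz": [-0.9,-0.12,0],"turn": [0,0,0],"gripper": 0.4},
    {"xyz": [-0.9,-0.12,0],"turn": [0,0,0],"gripper": 0.4},
    {"xyz": [0,0,0],"turn": [0,0,0],"gripper": 0.4},
    {"xyz": [0,0,0],"turn": [0,0,0],"gripper": 0.4}
  ]
}}

```text
time_s: 11.57
position: [0.5294, 0.0827, 0.2504]
tool_rot: [[0.004, -1.0, -0.002], [-1.0, -0.004, 0.0], [-0.0, 0.002, -1.0]]
ft_force: [-0.8, -1.0, 0.8]
grip_width: 0.0595
```

Run:
```python
from h import *
shot('wrist','w5');print(env.observe()['position'])
```

```text
[0.52950945 0.08148999 0.25056458]
```

View pics/w5.png

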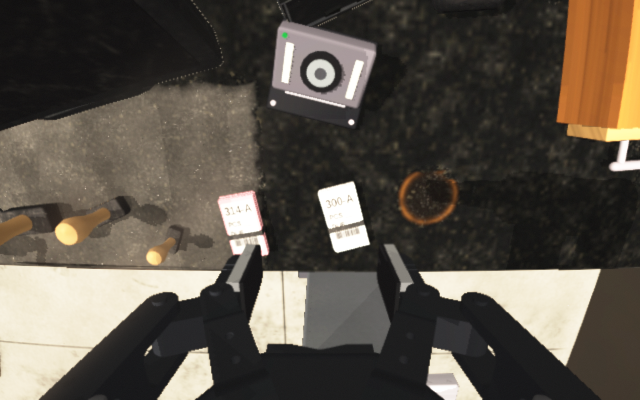

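The lens centre is at pixel (321,72), the housing's upper face spans about (272..375, 25..110), and the drawer at upper right is shut.

```bash
cat > lens.py <<'E'
from h import *
im,P=cloud('w5')
m=np.zeros(im.shape[:2],bool);m[18:125,262:385]=1
m&=(P[...,2]>.035)&(P[...,2]<.085)
Q=P[m];rng=np.random.default_rng(0);best=None
for _ in range(500):
    a=Q[rng.choice(len(Q),3,False)];n=np.cross(a[1]-a[0],a[2]-a[0]);n/=np.linalg.norm(n)+1e-12
    if n[2]<0:n=-n
    if n[2]<.7: continue
    k=abs((Q-a[0])@n)<.0015
    if best is None or k.sum()>best.sum():best=k
I=Q[best];c=I.mean(0);n=np.linalg.svd(I-c)[2][2];n*=np.sign(n[2])
yaw=np.degrees(np.arctan2(-n[1],-n[0]));print('face n',n,'tilt',np.degrees(np.arccos(n[2])),'yaw',yaw,len(I),len(Q))
yl=np.cross([0,0,1],-n);yl/=np.linalg.norm(yl);xl=np.cross(yl,n)
uv=np.stack([(I-c)@xl,(I-c)@yl],1);r=cv2.minAreaRect(uv.astype(np.float32));print(r)
C=c+xl*r[0][0]+yl*r[0][1];print('face centre',C)
print('lens px',P[72,321],'x,y extents',xl,yl,'plane z at lens px', [(P[72,321]-c)@n])
E
python3 lens.py
python3 - <<'E'
from h import *
im,P=cloud('w5')
def ext(z0,z1,u0,u1,v0,v1,nm):
    m=np.zeros(im.shape[:2],bool);m[v0:v1,u0:u1]=1;m&=(P[...,2]>z0)&(P[...,2]<z1);Q=P[m];print(nm,m.sum(),Q.mean(0),cv2.minAreaRect(Q[:,:2].astype(np.float32)))
ext(.006,.025,95,140,190,220,'stamp base')
for z in (.05,.06,.07,.08):ext(z,z+.01,40,115,195,250,'handle %.2f'%z)
ext(.010,.02,318,372,180,254,'white')
E
```

```text
face n [-0.48727868  0.1117018   0.86607286] tilt 29.994561458178882 yaw -12.91118122834436 3718 6562
((-0.003461819142103195, -0.0003766454756259918), (0.0629325807094574, 0.095128133893013), 0.45662155747413635)
face centre [0.6365607  0.08315473 0.0537843 ]
lens px [0.63497063 0.08260609 0.05901764] x,y extents [ 0.84417647 -0.19351561  0.49991779] [ 0.22344034  0.97471761 -0.        ] plane z at lens px [np.float64(0.0052459744541844865)]
stamp base 483 [0.47660807 0.35070831 0.0162028 ] ((0.4735034108161926, 0.35662251710891724), (0.02564331702888012, 0.036872394382953644), 22.21451187133789)
handle 0.05 67 [0.47376177 0.35584795 0.05559191] ((0.47374144196510315, 0.3560870587825775), (0.019670797511935234, 0.006232044659554958), 20.228801727294922)
handle 0.06 115 [0.47569572 0.35453207 0.06566172] ((0.4739505350589752, 0.3563229441642761), (0.02703252248466015, 0.012092079035937786), 22.972352981567383)
handle 0.07 232 [0.47476099 0.35493694 0.07555514] ((0.47223642468452454, 0.3576659560203552), (0.030394239351153374, 0.0174205731600523), 18.946334838867188)
handle 0.08 430 [0.47141535 0.36180054 0.0842709 ] ((0.4703177511692047, 0.36390963196754456), (0.026979265734553337, 0.026484377682209015), 82.04737854003906)
white 2256 [0.46412852 0.05191261 0.01528712] ((0.46186548471450806, 0.05164865404367447), (0.08788224309682846, 0.04727485403418541), 16.01480484008789)
```

Request:
{"method": "step_arm", "body": {
  "steps": [
    {"xyz": [-0.94,0.31,0],"turn": [0,0,0],"gripper": 0.4},
    {"xyz": [-0.94,0.31,0],"turn": [0,0,0],"gripper": 0.4},
    {"xyz": [-0.94,0.31,0],"turn": [0,0,0],"gripper": 0.4},
    {"xyz": [-0.94,0.31,0],"turn": [0,0,0],"gripper": 0.4},
    {"xyz": [-0.94,0.31,0],"turn": [0,0,0],"gripper": 0.4},
    {"xyz": [-0.94,0.31,0],"turn": [0,0,0],"gripper": 0.4},
    {"xyz": [-0.94,0.31,0],"turn": [0,0,0],"gripper": 0.4},
    {"xyz": [0,0,0.5],"turn": [0,0,-0.96],"gripper": 0.4},
    {"xyz": [0,0,0.5],"turn": [0,0,-0.96],"gripper": 0.4},
    {"xyz": [0,0,0],"turn": [0,0,-0.96],"gripper": 0.4},
    {"xyz": [0,0,0],"turn": [0,0,-0.96],"gripper": 0.4},
    {"xyz": [0,0,0],"turn": [0,0,-0.96],"gripper": 0.4},
    {"xyz": [0,0,0],"turn": [0,0,0],"gripper": 0.4},
    {"xyz": [0,0,0],"turn": [0,0,0],"gripper": 0.4}
  ]
}}

```text
time_s: 12.78
position: [0.4433, 0.3432, 0.2112]
tool_rot: [[0.372, -0.928, -0.0], [-0.928, -0.372, -0.0], [0.0, 0.001, -1.0]]
ft_force: [0.0, -1.8, 0.7]
grip_width: 0.06
```

```bash
cat > st.py <<'E'
from h import *
shot('wrist','w6');print(env.observe()['position'])
im,P=cloud('w6')
d=np.hypot(P[...,0]-.472,P[...,1]-.361)
def ext(z0,z1,R,nm):
    m=(d<R)&(P[...,2]>z0)&(P[...,2]<z1);Q=P[m];v,u=np.where(m)
    print(nm,m.sum(),u.mean().round(),v.mean().round(),cv2.minAreaRect(Q[:,:2].astype(np.float32)),cv2.minEnclosingCircle(Q[:,:2].astype(np.float32)))
ext(.013,.023,.045,'base')
for z in (.04,.05,.06,.07,.08):ext(z,z+.01,.03,'handle %.2f'%z)
E
python3 st.py
```

```text
[0.44321779 0.34342131 0.21130803]
base 616 313.0 143.0 ((0.4701213836669922, 0.36506152153015137), (0.025493774563074112, 0.05185210704803467), 21.885419845581055) ((0.46975773572921753, 0.3648148477077484), 0.027877885848283768)
handle 0.04 0 nan nan ((0.0, 0.0), (0.0, 0.0), 0.0) ((0.0, 0.0), 0.0)
handle 0.05 0 nan nan ((0.0, 0.0), (0.0, 0.0), 0.0) ((0.0, 0.0), 0.0)
handle 0.06 0 nan nan ((0.0, 0.0), (0.0, 0.0), 0.0) ((0.0, 0.0), 0.0)
handle 0.07 174 310.0 149.0 ((0.4701943099498749, 0.3648720979690552), (0.03027665615081787, 0.030306996777653694), 55.90652847290039) ((0.469840943813324, 0.36495691537857056), 0.015646440908312798)
handle 0.08 802 309.0 157.0 ((0.4704439043998718, 0.3647768497467041), (0.02633824571967125, 0.027359919622540474), 19.745895385742188) ((0.4701382517814636, 0.36482900381088257), 0.013946369290351868)st.py:7: RuntimeWarning: Mean of empty slice.
  print(nm,m.sum(),u.mean().round(),v.mean().round(),cv2.minAreaRect(Q[:,:2].astype(np.float32)),cv2.minEnclosingCircle(Q[:,:2].astype(np.float32)))
  ret = ret.dtype.type(ret / rcount)
```

View pics/w6.png

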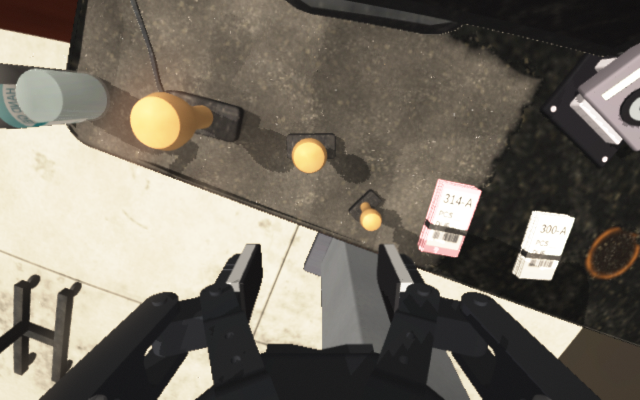

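The middle stamp's top is at pixel (309,157), with the base showing behind it at (313,143), axis (0.470,0.365) and yaw 21.9°. The small stamp at (370,215) is clear of the fingers.

Request:
{"method": "step_arm", "body": {
  "steps": [
    {"xyz": [-0.12,-0.42,0],"turn": [0,0,0],"gripper": 0.4},
    {"xyz": [-0.12,-0.41,0],"turn": [0,0,0],"gripper": 0.4},
    {"xyz": [0,0,0.7],"turn": [0,0,0],"gripper": 0.4},
    {"xyz": [0,0,0.7],"turn": [0,0,0],"gripper": 0.4},
    {"xyz": [0,0,0.2],"turn": [0,0,0],"gripper": 0.4},
    {"xyz": [0,0,0],"turn": [0,0,0],"gripper": 0.4},
    {"xyz": [0,0,0],"turn": [0,0,0],"gripper": 0.4}
  ]
}}

```text
time_s: 13.42
position: [0.4704, 0.3655, 0.1484]
tool_rot: [[0.374, -0.927, 0.001], [-0.927, -0.374, 0.0], [-0.0, -0.001, -1.0]]
ft_force: [-0.4, 0.6, 0.4]
grip_width: 0.0595
```

Request:
{"method": "step_arm", "body": {
  "steps": [
    {"xyz": [0,0,0.5],"turn": [0,0,0],"gripper": 0.4},
    {"xyz": [0,0,0.5],"turn": [0,0,0],"gripper": 0.4},
    {"xyz": [0,0,0.5],"turn": [0,0,0],"gripper": 0.4},
    {"xyz": [0,0,0.5],"turn": [0,0,0],"gripper": 0.4},
    {"xyz": [0,0,0.1],"turn": [0,0,0],"gripper": 0.4},
    {"xyz": [0,0,0],"turn": [0,0,0],"gripper": 0.4},
    {"xyz": [0,0,0],"turn": [0,0,0],"gripper": -1},
    {"xyz": [0,0,0],"turn": [0,0,0],"gripper": -1},
    {"xyz": [0,0,0],"turn": [0,0,0],"gripper": -1},
    {"xyz": [0,0,0],"turn": [0,0,0],"gripper": -1},
    {"xyz": [0,0,0],"turn": [0,0,0],"gripper": -1},
    {"xyz": [0,0,0],"turn": [0,0,0],"gripper": -1},
    {"xyz": [0,0,0],"turn": [0,0,0],"gripper": -1},
    {"xyz": [0,0,0],"turn": [0,0,0],"gripper": -1}
  ],
  "squeeze": 50
}}

```text
time_s: 14.58
position: [0.4709, 0.3659, 0.0654]
tool_rot: [[0.375, -0.927, 0.003], [-0.927, -0.375, 0.001], [-0.0, -0.004, -1.0]]
ft_force: [-0.4, -1.3, 7.0]
grip_width: 0.0283
```

Request:
{"method": "step_arm", "body": {
  "steps": [
    {"xyz": [0,0,-0.4],"turn": [0,0,0],"gripper": -1},
    {"xyz": [0,0,-0.7],"turn": [0,0,0],"gripper": -1},
    {"xyz": [0,0,-0.7],"turn": [0,0,0],"gripper": -1},
    {"xyz": [0,0,-0.7],"turn": [0,0,0],"gripper": -1},
    {"xyz": [0,0,-0.7],"turn": [0,0,0],"gripper": -1},
    {"xyz": [0,0,-0.7],"turn": [0,0,0],"gripper": -1},
    {"xyz": [0,0,-0.7],"turn": [0,0,0],"gripper": -1},
    {"xyz": [0,0,0],"turn": [0,0,0],"gripper": -1},
    {"xyz": [0,0,0],"turn": [0,0,0],"gripper": -1}
  ]
}}

```text
time_s: 15.33
position: [0.4701, 0.3658, 0.2494]
tool_rot: [[0.375, -0.927, 0.003], [-0.927, -0.375, 0.002], [-0.0, -0.004, -1.0]]
ft_force: [0.4, -0.7, -1.5]
grip_width: 0.0282
```

```bash
cat > fin.py <<'E'
from h import *
n=np.array([-.4873,.1117,.8661]);n/=np.linalg.norm(n)
yl=np.cross([0,0,1],-n);yl/=np.linalg.norm(yl)
L=np.array([.6347,.0836,.057])
R=np.stack([-yl,np.cross(-n,-yl),-n],1)
E
python3 - <<'E'
from fin import *
s=env.observe();print(s['time_s'],s['grip_width'],s['q'])
T=L+.1454*n;pre=T+.08*n
N,w,d=plan(pre,R);print(pre,T)
N2=9;plan(pre,R,N2);print('rotvec tool',w)
E
```

```text
15.3333 0.028231296687110108 [2.65063108e+01 2.64037182e+01 6.69376508e+01 3.22126949e-03
 8.64393358e+01 9.44547042e+01]
p0 [0.4701 0.3658 0.2494] n 10 turn/row [0.629 0.201 0.744] shift in final tool axes [ 5.957 -2.434  1.324] total; start axes [ 6.469  1.144 -0.077]
[0.52486628 0.10877633 0.25221236] [0.56384897 0.09984063 0.1829267 ]
p0 [0.4701 0.3658 0.2494] n 9 turn/row [0.699 0.224 0.827] shift in final tool axes [ 5.957 -2.434  1.324] total; start axes [ 6.469  1.144 -0.077]
rotvec tool [0.50343378 0.16112025 0.59553769]
```

Run:
```python
from h import *
im,P=cloud('top0')
for y0 in np.arange(-.05,.5,.05):
    m=(P[...,1]>y0)&(P[...,1]<y0+.05)&(P[...,2]>.13)&(P[...,0]>.4);print(round(y0,2),m.sum(),P[m][:,0].min().round(3) if m.any() else '',P[m][:,2].max().round(2) if m.any() else '')
```

```text
-0.05 0  
0.0 310 0.718 0.14
0.05 625 0.697 0.17
0.1 557 0.697 0.17
0.15 373 0.644 0.39
0.2 1043 0.634 0.4
0.25 1062 0.623 0.39
0.3 1072 0.609 0.4
0.35 1069 0.599 0.39
0.4 1064 0.588 0.39
0.45 1056 0.574 0.39
```

Request:
{"method": "step_arm", "body": {
  "steps": [
    {"xyz": [0.6,0.24,0],"turn": [0,0,0],"gripper": -1},
    {"xyz": [0.6,0.24,0],"turn": [0,0,0],"gripper": -1},
    {"xyz": [0.6,0.24,0],"turn": [0,0,0],"gripper": -1},
    {"xyz": [0.6,0.24,0],"turn": [0,0,0],"gripper": -1},
    {"xyz": [0.6,0.24,0],"turn": [0,0,0],"gripper": -1},
    {"xyz": [0.6,0.24,0],"turn": [0,0,0],"gripper": -1},
    {"xyz": [0.6,0.24,0],"turn": [0,0,0],"gripper": -1},
    {"xyz": [0.6,0.24,0],"turn": [0,0,0],"gripper": -1},
    {"xyz": [0.6,0.24,0],"turn": [0,0,0],"gripper": -1},
    {"xyz": [0.6,0.24,0],"turn": [0,0,0],"gripper": -1},
    {"xyz": [0,0,0],"turn": [0,0,0],"gripper": -1}
  ]
}}

```text
time_s: 16.25
position: [0.4707, 0.1039, 0.2464]
tool_rot: [[0.372, -0.928, -0.002], [-0.928, -0.372, -0.001], [0.0, 0.003, -1.0]]
ft_force: [0.6, -0.2, -0.9]
grip_width: 0.0282
```

Request:
{"method": "step_arm", "body": {
  "steps": [
    {"xyz": [0,0,0],"turn": [0.629,0.201,0.744],"gripper": -1},
    {"xyz": [0,0,0],"turn": [0.629,0.201,0.744],"gripper": -1},
    {"xyz": [0,0,0],"turn": [0.629,0.201,0.744],"gripper": -1},
    {"xyz": [0,0,0],"turn": [0.629,0.201,0.744],"gripper": -1},
    {"xyz": [0,0,0],"turn": [0.629,0.201,0.744],"gripper": -1},
    {"xyz": [0,0,0],"turn": [0.629,0.201,0.744],"gripper": -1},
    {"xyz": [0,0,0],"turn": [0.629,0.201,0.744],"gripper": -1},
    {"xyz": [0,0,0],"turn": [0.629,0.201,0.744],"gripper": -1},
    {"xyz": [0,0,0],"turn": [0.629,0.201,0.744],"gripper": -1},
    {"xyz": [0,0,0],"turn": [0.629,0.201,0.744],"gripper": -1},
    {"xyz": [0,0,0],"turn": [0,0,0],"gripper": -1},
    {"xyz": [0,0,0],"turn": [0,0,0],"gripper": -1}
  ]
}}

```text
time_s: 17.25
position: [0.4704, 0.1077, 0.2467]
tool_rot: [[-0.221, -0.848, 0.482], [-0.975, 0.19, -0.112], [0.003, -0.494, -0.869]]
ft_force: [0.2, 0.0, -1.0]
grip_width: 0.0282
```

Run:
```python
from fin import *
s=env.observe();print(s['time_s'],s['grip_width'],s['q'],s['tool_rot'])
plan(L+.2254*n,R);plan(L+.1454*n,R)
im,d,c=shot('scene','sc2');shot('wrist','w7')
W=cams.get_image
a=im[100:300,200:480][:,:,::-1];b=load('w7')[0][:,:,::-1]
cv2.imwrite('pics/c3.png',np.hstack([cv2.resize(a,(420,300)),cv2.resize(b,(380,300))]))
```

```text
17.25 0.028159456731511438 [  2.68995361   6.60809507 102.00592265 -11.29694205  43.24137012
 111.68464273] [[-0.22050814 -0.84813471  0.48170911]
 [-0.97538002  0.19013949 -0.11171748]
 [ 0.00315954 -0.49448406 -0.86918096]]
p0 [0.4704 0.1077 0.2467] n 2 turn/row [ 0.039 -0.008  0.026] shift in final tool axes [-0.331 -1.213  0.543] total; start axes [-0.327 -1.218  0.535]
p0 [0.4704 0.1077 0.2467] n 3 turn/row [ 0.026 -0.005  0.017] shift in final tool axes [-0.331 -1.213  2.543] total; start axes [-0.329 -1.231  2.535]
```

View pics/c3.png

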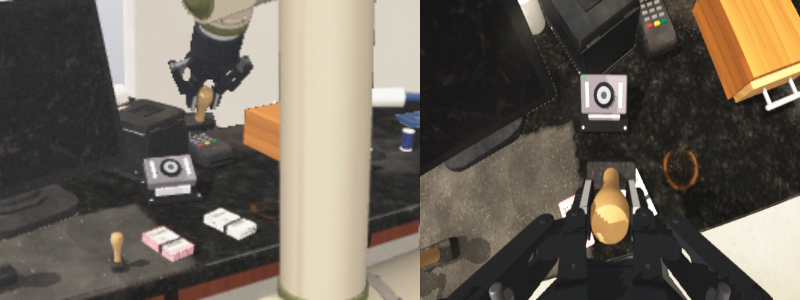

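The stamp is held in line with the jaws. In the right half (wrist) its base is at about (610,170), with the lens above at (605,95). I'll check how it sits in the grip from the wrist depth.

```bash
cat > sp.py <<'E'
import sys
from fin import *
def stamp(f,s):
    im,P=cloud(f);R0=np.array(s['tool_rot']);Q=(P-s['position'])@R0   # tool coordinates
    def sel(z0,z1,rx,ry):
        m=(Q[...,2]>z0)&(Q[...,2]<z1)&(abs(Q[...,0])<rx)&(abs(Q[...,1])<ry);return Q[m]
    b=sel(.035,.056,.04,.05);print('base pts',len(b))
    r=cv2.minAreaRect(b[:,:2].astype(np.float32));print('base rect (tool xy)',r)
    hz=np.histogram(b[:,2],12);print(hz[0],hz[1].round(4))
    t=b[(b[:,2]<.052)];c=t.mean(0);nn=np.linalg.svd(t-c)[2][2];print('base plane',c,nn*np.sign(nn[2]))
    h=sel(-.028,-.012,.02,.025);print('top pts',len(h),h.min(0),h.max(0),cv2.minAreaRect(h[:,:2].astype(np.float32)))
if __name__=='__main__':stamp(sys.argv[1],env.observe())
E
python3 sp.py w7
```

```text
base pts 2568
base rect (tool xy) ((0.000536331906914711, 0.0025725141167640686), (0.02680719643831253, 0.051860272884368896), 89.01365661621094)
[  29   34   38   28   30   41 1120  911  116   69   82   70] [0.035  0.0368 0.0385 0.0403 0.042  0.0438 0.0455 0.0473 0.049  0.0507
 0.0525 0.0542 0.056 ]
base plane [ 0.00025079 -0.00169733  0.04683134] [0.02137065 0.03835403 0.99903567]
top pts 4620 [-0.01991889 -0.01311873 -0.02798624] [ 0.01997425  0.01544557 -0.01200744] ((0.0005504079163074493, 0.0011496515944600105), (0.028410565108060837, 0.039960045367479324), 87.50079345703125)
```

Request:
{"method": "step_arm", "body": {
  "steps": [
    {"xyz": [-0.11,-0.41,0.18],"turn": [0.15,0,0.02],"gripper": -1},
    {"xyz": [-0.11,-0.41,0.18],"turn": [0.15,0,0.02],"gripper": -1},
    {"xyz": [-0.11,-0.41,0.18],"turn": [0.13,0,0.01],"gripper": -1},
    {"xyz": [0,0,0.3],"turn": [0,0,0],"gripper": -1},
    {"xyz": [0,0,0.3],"turn": [0,0,0],"gripper": -1},
    {"xyz": [0,0,0.3],"turn": [0,0,0],"gripper": -1},
    {"xyz": [0,0,0.3],"turn": [0,0,0],"gripper": -1},
    {"xyz": [0,0,0.3],"turn": [0,0,0],"gripper": -1},
    {"xyz": [0,0,0.3],"turn": [0,0,0],"gripper": -1},
    {"xyz": [0,0,0.2],"turn": [0,0,0],"gripper": -1},
    {"xyz": [0,0,0],"turn": [0,0,0],"gripper": -1},
    {"xyz": [0,0,0],"turn": [0,0,0],"gripper": -1},
    {"xyz": [0,0,0],"turn": [0,0,0],"gripper": -1}
  ]
}}

```text
time_s: 18.43
position: [0.5671, 0.0986, 0.1863]
tool_rot: [[-0.226, -0.828, 0.513], [-0.974, 0.192, -0.119], [0.0, -0.527, -0.85]]
ft_force: [-0.2, -0.8, -0.7]
grip_width: 0.0282
```

Run:
```python
from sp import *
s=env.observe();shot('wrist','w8');print(s['time_s'],s['grip_width'],s['ft_force'],np.abs(s['qvel']).max())
plan(L+.1454*n,R)
stamp('w8',s)
R0=np.array(s['tool_rot'])
xl=np.cross(yl,n)
for o in ([.0005,.0026,.065],[.0,.003,.0654]):
    f=s['position']+R0@np.array(o)-L;print('face in lens',f@xl,f@yl,f@n)
shot('scene','sc3');shot('top','top3')
a=load('sc3')[0][100:300,200:480][:,:,::-1]
cv2.imwrite('pics/c4.png',np.hstack([cv2.resize(a,(420,300)),cv2.resize(load('w8')[0][:,:,::-1],(380,300))]))
```

```text
18.4333 0.028187395655061634 [-0.20847066 -0.81278231 -0.69719389] 0.6017871030537495
p0 [0.5671 0.0986 0.1865] n 1 turn/row [-0.401 -0.02  -0.03 ] shift in final tool axes [-0.013  0.119  0.034] total; start axes [-0.012  0.12   0.03 ]
base pts 2575
base rect (tool xy) ((0.0005911961197853088, 0.0019278908148407936), (0.026570966467261314, 0.05208146572113037), 89.05805969238281)
[  31   35   37   26   33   49 1129  903  110   77   70   75] [0.035  0.0368 0.0385 0.0403 0.042  0.0438 0.0455 0.0473 0.049  0.0508
 0.0525 0.0542 0.056 ]
base plane [ 0.00041518 -0.00206049  0.04679836] [0.02145255 0.03309424 0.99922198]
top pts 4644 [-0.01997866 -0.01353047 -0.02799744] [ 0.01996236  0.01475667 -0.01201805] ((0.0007143318653106689, 0.0005515292286872864), (0.02807615138590336, 0.03991018980741501), 86.4383773803711)
face in lens 0.004151607957846159 -0.0011157087682306247 0.0815444857152825
face in lens 0.0037657498325254653 -0.0006154117899201204 0.08113118625893473
```

View pics/c4.png

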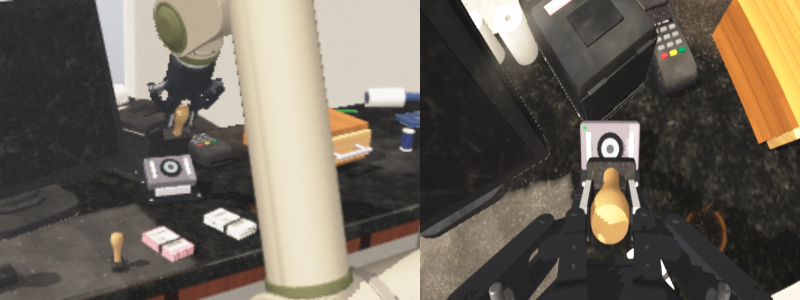

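The stamp hangs over the lens, about 81 mm out and 4 mm off in x, and the drawer is shut. I'll make a small centring correction and let it settle.

Request:
{"method": "step_arm", "body": {
  "steps": [
    {"xyz": [0,0.1,0.02],"turn": [0,0,0],"gripper": -1},
    {"xyz": [0,0,0],"turn": [0,0,0],"gripper": -1},
    {"xyz": [0,0,0],"turn": [0,0,0],"gripper": -1},
    {"xyz": [0,0,0],"turn": [0,0,0],"gripper": -1},
    {"xyz": [0,0,0],"turn": [0,0,0],"gripper": -1},
    {"xyz": [0,0,0],"turn": [0,0,0],"gripper": -1},
    {"xyz": [0,0,0],"turn": [0,0,0],"gripper": -1},
    {"xyz": [0,0,0],"turn": [0,0,0],"gripper": -1},
    {"xyz": [0,0,0],"turn": [0,0,0],"gripper": -1}
  ]
}}

```text
time_s: 19.33
position: [0.5642, 0.0991, 0.1831]
tool_rot: [[-0.226, -0.828, 0.513], [-0.974, 0.192, -0.12], [0.0, -0.527, -0.85]]
ft_force: [0.4, 0.2, -0.4]
grip_width: 0.0283
```

Run:
```python
from fin import *
s=env.observe();R0=np.array(s['tool_rot']);xl=np.cross(yl,n)
f=s['position']+R0@np.array([.0005,.0025,.0652])-L
print('face in lens',f@xl,f@yl,f@n,'width',s['grip_width'],'qvel',np.abs(s['qvel']).max(),'tool tilt',np.degrees(np.arccos(-R0[:,2]@n)))
ok=abs(f@xl)<.01 and abs(f@yl)<.01 and abs(f@n-.08)<.01 and s['grip_width']>.02
if ok: order.close_job();print('closed')
```

```text
face in lens 6.54684973604722e-05 -0.0012277906196763045 0.08005832411649354 width 0.028319491943667733 qvel 0.13251159750656263 tool tilt 1.7949579010695187
the job is handed in; nothing more can be done
closed
```

I filed the yellow pack in the drawer, shut the drawer, and handed the job in at about 19 s with the stamp held in front of the camera. The hand-in gives no verdict, so these are my own last checks:

- **Yellow pack:** it lay flat in the drawer, with its top at 32.5 mm, before I closed it.
- **Drawer:** I pushed it until it hit its stop at about 35 N. The wrist camera then showed the front panel flush with the unit.
- **Stamp position:** I worked out the face position from the arm pose and the stamp's measured seat in the jaws. It came to 80 mm out from the lens, and 0.1 mm and 1.2 mm off the line of sight.
- **Stamp angle:** I measured the stamp leaning about 2° in the jaws and tilted the tool 1.8° to cancel that. It should be square to the lens within about 2°, with the long side within about 1°.
- **Grip:** it was steady at 28 mm opening with the arm almost still.
- **Other packs:** I never touched the white and pink packs, and in the last pictures they lay where they started.

Two estimates of the stamp's lean in the grip disagreed slightly (1.3° and 2.2°), but both are well inside the 8° limit. I did not measure the stamp again by camera after the final 4 mm centring correction.

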